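Make up two game-night loan cases

ROBOT

A 6-joint arm with a two-finger parallel gripper is mounted at the origin on the work surface. World frame = base frame: x ahead of the robot, y to its left, z up, the work surface at z = 0. Lengths are in mm, angles in rad, forces in N, time in s.
With the tool pointing down it reaches from about 350 to 775 mm from the base axis. Payload 7.3 kg.
Tool frame: the origin (TCP) lies at the very end of the fingers, on their centre line; the grasp point (between the pads) lies behind it (bot.grip_point_offset is the z of the grasp point in the tool frame, in mm); z points along the fingers, y is the line along which they close (so a half turn about z gives the same grasp; the last joint's range is limited). The gripper opens to 92 mm and grips with 3 to 60 N. Pads are 19 mm wide; open, the fingers measure 130 mm over their backs; the gripper's body (75 mm by 190 mm) begins 47 mm behind the grasp point.
Start: joints at [1.1, 0.342, 1.524, -0, 1.275, -0.146], TCP at [167.523, 497.575, 226.741] pointing down, gripper open.
Joint ranges: [-2.53, 2.53], [-0.77, 2.02], [0.04, 2.7], [-1, 4.14], [0.28, 2.66], [-3.11, 3.11]. Speed limits (rad/s): [2.57, 2.57, 3.14, 3.14, 3.14, 3.14].

INTERFACE

Orientations are given as [roll, pitch, yaw] about the fixed x, y, z axes, in that order (R = Rz(yaw) Ry(pitch) Rx(roll)).
In Python, from plant import bot gives the robot as it stands. The module is installed in compiled form; this text tells all that it offers.
- The arm moves only by the shell command python3 -m crank 'ROWS'. ROWS is JSON, a list that holds one entry, the list of rows, each a list of 5 numbers: the opening, from 0 (shut) to 1 (fully open), then the shift along the tool's x, y, z in cm, then the turn about the tool's z in degrees. In form: [[[claw, x, y, z, turn], ...]]. A call has exactly 10 rows; each row is the pose to reach, as a shift and turn from the pose commanded when the call began, along the tool's axes at that moment; what a row does not reach only later rows make up. A row lasts 1/10 s, in which the tool goes at most 50 mm and 8.59 degrees, less where a joint would pass 70% of its speed; a pose out of reach is approached as far as the arm can. A call with a gripper value outside its range is refused whole. The fingers move at their own pace and stop on an object; the grip force is fixed at half the most. Time passes only in rows, so rows that repeat a pose let the fingers close, or fill a call up. It gives the time, the measured TCP pose, the force, the opening and the grip force at its end, in the units of the state.
- bot.get_obs(): the state, without advancing time (a new reading comes with each control period).
- bot.capture(name): name is "scene" or "top"; returns (picture, depth): 384x512x3 uint8, red, green, blue; 384x512 float32, mm along the optical axis (not along the pixel's ray), 0 where there is no reading.
- bot.calibration(name): a dict with "vertical_fov" (degrees; the focal length in pixels is half the picture's height over the tangent of half this angle, whatever the lens; pixels are square), "cx", "cy" (the principal point, pixels), "rvec" (rotation vector, rad) and "tvec" (3), from world to camera coordinates, as OpenCV has them. Camera axes: x right, y down, z forward; pixel columns grow to the right and rows downward; lengths in mm; the calibration is good to about 2 mm. A picture is of the moment at which its call begins. calibration takes no time and is no camera call.
- bot.close_job(): hands the job in; it is judged then, once.
The state is a dict: "time": time; "joint_positions": joint angles; "dq": joint speeds; "tau": joint torques, N m; "tool_pos": TCP position; "tcp_rot": TCP orientation; "contact_force": force on the tool from outside, world axes, zero at the start; "moment": the same for the moment, N m; "grip_width": finger opening in mm; "finger_force": force on a finger pad.
Only numpy, scipy, OpenCV 4.12 (cv2) and the standard library are available. Lean on these libraries where they do the work, as an engineer would, in place of code of your own. Each camera call takes 0.05 s, during which the arm holds its last target. There are 200 camera calls.

TASK

Make up the two loan cases for tonight: into the red case go the cartridge with the yellow label, the wooden die and the steel bottle-opener keyring; into the green case go the cartridge with the black label and the black controller battery. Everything lies flat on the bottom of its pocket - a cartridge, label up, in the rectangular recess, the opener in the long slot, the die or the battery in the round pocket - and is let go. Leave the white-labelled cartridge in the tray and the small red die where they are.

Things in the scene. Friction and masses are not known exactly. Their poses are not given: they have to be found in the camera images.
- cart_yellow: Blue game cartridge, yellow label, 54 (x) x 46 (y) x 16 mm, 45 g. Origin: centre of its underside, z up through the label; plug end (13 mm thick, 41 wide) at -x, thumb ridges at +x. Starts label up in any of the tray's three filled wells, 11 mm above the tray top.
- cart_black: Blue game cartridge, black label, 54 (x) x 46 (y) x 16 mm, 45 g. Origin: centre of its underside, z up through the label; plug end (13 mm thick, 41 wide) at -x, thumb ridges at +x. Starts label up in any of the tray's three filled wells, 11 mm above the tray top.
- cart_white: Blue game cartridge, white label, 54 (x) x 46 (y) x 16 mm, 45 g. Origin: centre of its underside, z up through the label; plug end (13 mm thick, 41 wide) at -x, thumb ridges at +x. Starts label up in any of the tray's three filled wells, 11 mm above the tray top. It stays there.
- die_wood: pale wooden die with dark pips, a 28 mm cube. Origin: its centre; axes along its edges. 15 g. Starts on the shelf before or beyond the tray.
- opener: Flat steel bottle-opener keyring, 8 mm thick, 95 mm long (x), 50 g. Origin: on the handle at mid-thickness, 30 mm from the eye's centre. Handle 14 mm wide (y), straight from x -14 to +34 mm; round eye, 34 mm across, reaches x -47; thin rigid split ring reaches x +48. Lies flat. Starts on the shelf before or beyond the tray.
- battery: black rechargeable battery pack of a game controller, 58 (x) x 38 (y) x 20 mm (z), a grey ridged latch pad on its broad faces, brass contacts on its -x end. Origin: its centre. 60 g. Starts on the shelf before or beyond the tray.
- die_red: red plastic die with white pips, a 22 mm cube. Origin: its centre. Starts on the shelf before or beyond the tray. It stays there.
- case_red: Open red carry case, fixed. Origin: centre of base half's underside. Base 164 (x) x 184 mm (y), rim top z 11 mm. Grey insert, top z 10, three pockets with floors at z 4 mm: cartridge recess 84 (x) x 74 (y) centred (30, 47) mm; round pocket 88 across at (30, -40); long slot 54 (x) x 168 (y) at (-47, 0). Empty lid half, 11 high, lies at x 88 to 252; flat handle to x -102.
- case_green: Open green carry case, fixed. Origin: centre of base half's underside. Base 164 (x) x 184 mm (y), rim top z 11 mm. Grey insert, top z 10, three pockets with floors at z 4 mm: cartridge recess 84 (x) x 74 (y) centred (30, 47) mm; round pocket 88 across at (30, -40); long slot 54 (x) x 168 (y) at (-47, 0). Empty lid half, 11 high, lies at x 88 to 252; flat handle to x -102.
- tray: dark hard silicone tray, 142 mm (x) x 184 mm (y) x 9 mm high, that does not move. Origin: centre of its underside, z up. Six wells in 2 rows (x = -33, +33 mm) of 3 (y = -58, 0, +58 mm), each 58 mm (x) x 50 mm (y), 5 mm deep, floor at z = 4 mm. Cartridges lie in the wells at (-33, -58), (-33, 58) and (33, 0) mm; the others are empty.
Not all that is in view belongs to the job. What is shaped like the opener but purple or turquoise is not meant.

How it is judged (in metres and radians):
At the end, for the whole second after the job is handed in: Each item is in its pocket of the right case, on the floor to 2.5 mm, flat to 0.06 rad (cartridges label up), at rest and released: cartridges within 18 mm of the recess centre, opener 22 mm across and 50 mm along the slot; white-labelled cartridge and red die moved under 20 mm (x of cart_yellow in the frame of case_red between 0.01 and 0.05 m and y of cart_yellow in the frame of case_red between 0.029 and 0.065 m and z of cart_yellow in the frame of case_red below 0.0065 m and angle between each of cart_yellow, cart_black's own z axis and vertical below 0.06 rad and linear speed of each of cart_yellow, cart_black, die_wood, battery, opener below 0.02 m/s and x of cart_black in the frame of case_green between 0.01 and 0.05 m and y of cart_black in the frame of case_green between 0.029 and 0.065 m and z of cart_black in the frame of case_green below 0.0065 m and x of die_wood in the frame of case_red between -0.004 and 0.064 m and y of die_wood in the frame of case_red between -0.074 and -0.006 m and z of die_wood in the frame of case_red below 0.0205 m and x of battery in the frame of case_green between 0.004 and 0.056 m and y of battery in the frame of case_green between -0.066 and -0.014 m and z of battery in the frame of case_green below 0.0165 m and angle between the z axis of battery and the z axis of case_green, either way round below 0.06 rad and x of opener in the frame of case_red between -0.069 and -0.025 m and y of opener in the frame of case_red between -0.05 and 0.05 m and z of opener in the frame of case_red below 0.0105 m and angle between the z axis of opener and the z axis of case_red, either way round below 0.06 rad and distance of each of cart_white, die_red from where it was at the start of the episode below 0.02 m); the robot touches nothing.
It fails at once if the white-labelled cartridge is moved (distance of cart_white from where it was at the start of the episode above 0.02 m).
It fails at once if the red die is moved (distance of die_red from where it was at the start of the episode above 0.02 m).
It also fails if it takes over 120 s, if anything falls off the work surface, if the arm or the gripper's body presses on something with over 40 N, if the wrist force passes 120 N, or if a joint passes its speed limit or range.

## Working session

There is one attempt and no reset: what is moved stays moved. The work goes in short steps, Python scripts to look and compute and a shell command to move; the robot and the scene stay as the last step left them, time stands still between calls to the robot, and variables do not carry over. Pictures are saved under pics/ and viewed, at most 14 in all, crops included, and the job is handed in when it is done.

```bash
mkdir -p pics
cat > h.py <<'E'
import numpy as np, cv2
from plant import bot
def cal(n):
    c=bot.calibration(n); f=192/np.tan(np.radians(c["vertical_fov"])/2)
    return f,c["cx"],c["cy"],cv2.Rodrigues(np.array(c["rvec"],float))[0],np.array(c["tvec"],float).ravel(),c
def atz(n,u,v,z):
    f,cx,cy,R,t,_=cal(n); d=R.T@np.array([(u-cx)/f,(v-cy)/f,1]); o=-R.T@t
    return o+d*(z-o[2])/d[2]
def cloud(n,D):
    f,cx,cy,R,t,_=cal(n); v,u=np.mgrid[:384,:512]
    P=np.stack([(u-cx)/f*D,(v-cy)/f*D,D],-1); return (P-t)@R
E
python3 - <<'E'
from h import *
for n in("scene","top"):
    I,D=bot.capture(n); np.savez("/tmp/"+n,I=I,D=D)
    c=cal(n); print(c[5], 'cam pos',-c[3].T@c[4])
    cv2.imwrite(f"pics/{n}0.png",cv2.resize(I[...,::-1],(800,600),interpolation=cv2.INTER_CUBIC))
print(bot.get_obs(),bot.grip_point_offset)
E
```

```text
{'vertical_fov': 56.62840267197506, 'cx': 257.6294492110906, 'cy': 191.79995925193265, 'rvec': array([ 0.67269741,  2.48630942, -1.32353055]), 'tvec': array([ 382.47579749,  -94.71056683, 1170.75491486])} cam pos [846.40128947 691.72980715 575.36043389]
{'vertical_fov': 48.74801672320707, 'cx': 262.60837662373274, 'cy': 192.2298750999125, 'rvec': array([ 2.16156637, -2.217359  ,  0.09355897]), 'tvec': array([  22.24874937,  470.93817028, 1012.69522668])} cam pos [ 395.86943179   23.45210953 1044.30205436]
{'time': 0.1, 'joint_positions': array([ 1.09998951e+00,  3.42672089e-01,  1.52491564e+00, -3.56103719e-05,
        1.27540381e+00, -1.46011472e-01]), 'dq': array([ 0.00074938, -0.00130408, -0.003421  , -0.00121109, -0.00028157,
       -0.00028085]), 'tau': array([ 6.49052508e-04, -4.32003593e+01, -2.44692242e+01,  7.19549507e-02,
        5.25904913e-02, -3.07126118e-05]), 'tool_pos': array([167.36365797, 497.22524655, 226.10662247]), 'tcp_rot': array([-3.14020370e+00, -1.69837147e-04,  2.81680758e+00]), 'contact_force': array([-0.87009438,  0.20163826,  1.33374205]), 'moment': array([-0.01825492, -0.02081932, -0.00814387]), 'finger_force': 0.0, 'grip_width': 92.0177849797864} -18.8
```

View pics/top0.png

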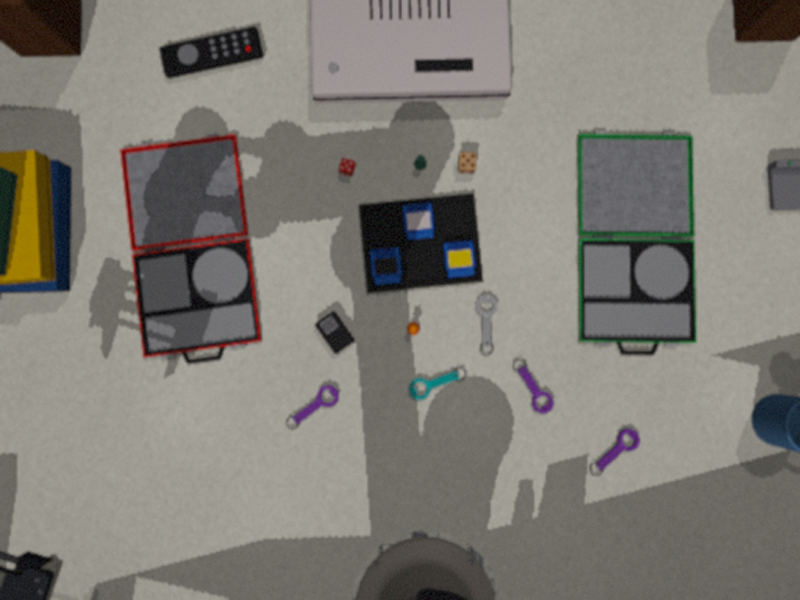

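View pics/scene0.png

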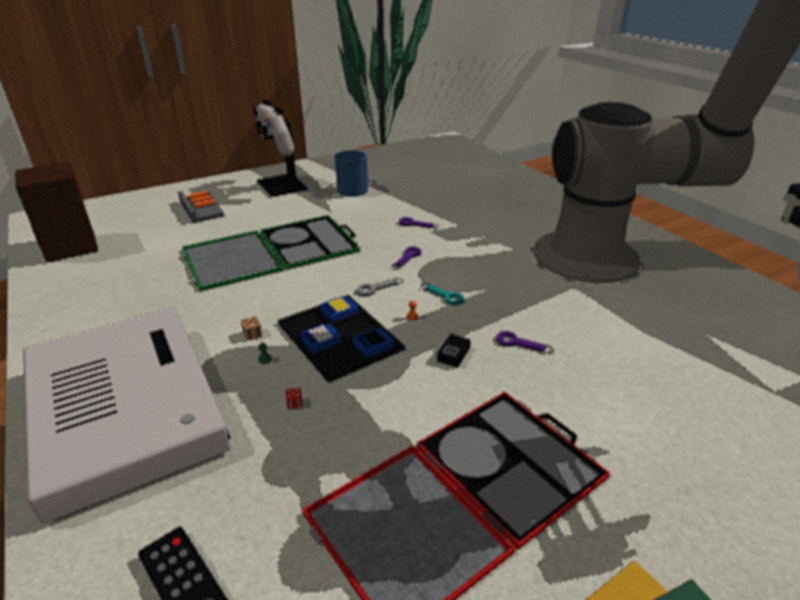

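Run:
```python
from h import *
I=np.load("/tmp/top.npz")["I"]
def crop(x0,y0,w,h,s,n): cv2.imwrite(f"pics/{n}.png",cv2.resize(I[y0:y0+h,x0:x0+w,::-1],None,fx=s,fy=s,interpolation=cv2.INTER_CUBIC))
crop(195,90,160,150,4,"c1")
a=I[80:235,70:175];b=I[80:235,360:455]
cv2.imwrite("pics/c2.png",cv2.resize(np.hstack([a,b])[...,::-1],None,fx=3.8,fy=3.8,interpolation=cv2.INTER_CUBIC))
```

```text
(no output)
```

View pics/c1.png

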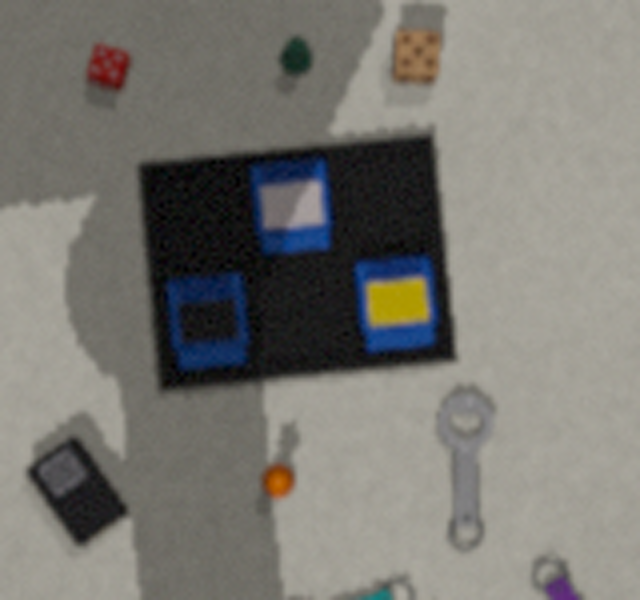

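View pics/c2.png

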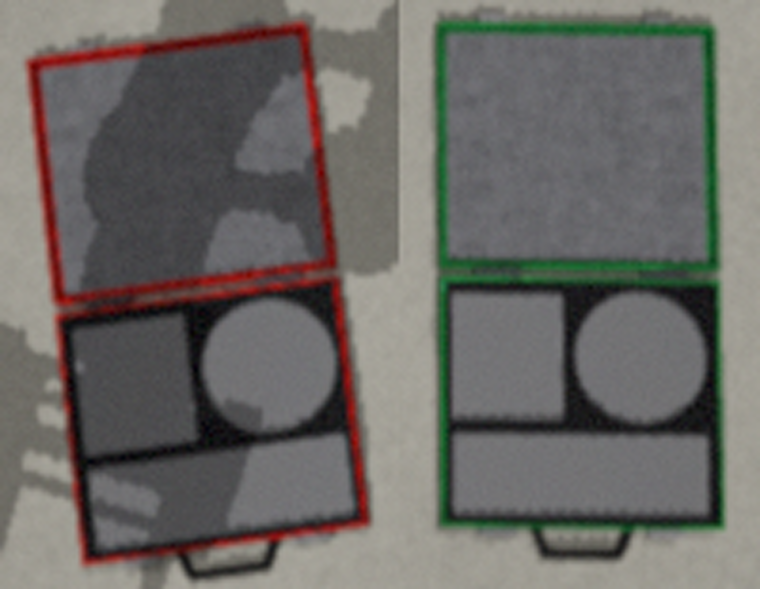

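Run:
```python
from h import *
D=np.load("/tmp/top.npz")["D"]; P=cloud("top",D)
c1=lambda x,y:(195+(x+.5)/4-.5,90+(y+.5)/4-.5)
r=lambda x,y:(70+(x+.5)/3.8-.5,80+(y+.5)/3.8-.5)
g=lambda x,y:(255+(x+.5)/3.8-.5,80+(y+.5)/3.8-.5)
S={'red':(r,11,[(60,313),(340,278),(368,522),(86,561)]),
'green':(g,11,[(441,280),(719,282),(722,524),(442,524)]),
'tray':(c1,9,[(141,163),(431,138),(455,358),(162,389)]),
'yel':(c1,20,[(356,263),(432,257),(437,346),(366,352)]),
'yellabel':(c1,20,[(363,283),(429,277),(433,322),(370,329)]),
'blk':(c1,20,[(168,278),(245,272),(247,362),(180,369)]),
'bat':(c1,20,[(30,470),(72,438),(127,508),(84,545)]),
'wood':(c1,28,[(397,30),(440,30),(437,74),(394,72)]),
'redR':(r,4,[(76,325),(188,317),(197,440),(84,456)]),
'greenR':(g,4,[(450,291),(565,293),(565,418),(450,418)]),
'reddie':(c1,22,[(95,43),(129,50),(122,88),(88,78)]),
}
for k,(m,z,pts) in S.items():
    w=np.array([atz("top",*m(*p),z)[:2] for p in pts]); e=np.linalg.norm(w-np.roll(w,-1,0),axis=1)
    d=(w[0]+w[1]-w[2]-w[3]); 
    px=np.mean([m(*p) for p in pts],0).round().astype(int)
    q=P[px[1]-2:px[1]+3,px[0]-2:px[0]+3].reshape(-1,3)
    print(k,w.mean(0).round(1),'edges',e.round(1),'xaxis deg',np.degrees(np.arctan2(d[1],d[0])).round(1),'cloud',np.median(q,0).round(1))
for k,p in {'eye':(466,415),'ringend':(465,548),'eyetop':(466,383),'orangepawn':(278,481),'greenpawn':(296,56)}.items(): print(k,atz("top",*c1(*p),8).round(1))
# cloud-based footprints
from scipy import ndimage as nd
m=(P[...,2]>13)&(P[...,2]<60)&(D>0)&(P[...,0]>330)&(P[...,0]<680)&(abs(P[...,1])<250)
L,n=nd.label(m)
for i in range(1,n+1):
    q=P[L==i]
    if len(q)<15: continue
    zt=np.percentile(q[:,2],80); q=q[q[:,2]>zt-5]
    (c,s,a)=cv2.minAreaRect(q[:,:2].astype(np.float32)); print('blob',np.round(c,1),np.round(s,1),round(a,1),'z',zt.round(1),len(q))
q=P[300:330,150:200].reshape(-1,3);print('floor z',np.median(q[:,2]),q[:,2].std())
```

```text
red [486.7 343.2] edges [180.9 158.8 180.4 160.6] xaxis deg 6.1 cloud [485.8 342.6   9.2]
green [ 479.8 -346.4] edges [181.4 157.3 180.7 158.3] xaxis deg -2.5 cloud [ 478.3 -347.9    8.2]
tray [563.6  -8. ] edges [180.4 137.9 180.9 141. ] xaxis deg 4.2 cloud [564.   -8.    5.7]
yel [534. -68.] edges [46.6 54.7 43.4 54.9] xaxis deg 3.0 cloud [533.3 -68.1  18.9]
yellabel [535.  -68.7] edges [40.5 27.7 38.7 28.5] xaxis deg 5.1 cloud [535.8 -68.1  19.5]
blk [527.1  46.5] edges [47.  55.1 40.9 56.2] xaxis deg 3.1 cloud [526.3  46.8  19.8]
bat [425.9 128.3] edges [31.7 53.9 34.  55.8] xaxis deg 35.8 cloud [426.3 128.8  18.4]
wood [688.3 -84. ] edges [26.3 27.5 26.3 26.2] xaxis deg -5.8 cloud [689.8 -84.3  27.1]
redR [510.2 395.2] edges [72.4 80.3 73.  85.3] xaxis deg 3.9 cloud [509.8 396.9   2.9]
greenR [ 512.3 -302.3] edges [75.4 82.1 75.  83.3] xaxis deg -2.7 cloud [ 512.4 -302.2    3.4]
reddie [686. 105.] edges [21.3 24.1 21.8 22.3] xaxis deg -11.7 cloud [685.8 104.5  21.3]
eye [ 466.2 -108.9    8. ]
ringend [ 384.9 -105.5    8. ]
eyetop [ 485.9 -109.5    8. ]
orangepawn [428.7   7.5   8. ]
greenpawn [692.9 -10.6   8. ]
blob [677.7 -83.2] [27.1  5.3] 87.1 z 27.0 31
blob [676.5 107.4] [19.8  5.8] 88.5 z 20.5 19
blob [596.6  -4.7] [54.1 45.7] 4.1 z 20.5 351
blob [534.8 -67.6] [53.9 45.5] 3.7 z 20.5 365
blob [526.3  48.1] [53.  45.8] 3.0 z 20.5 364
blob [425.1 130.3] [57.7 37.9] 33.3 z 20.2 361
blob [428.9   8.2] [ 9.6 12. ] 88.2 z 32.9 24
floor z -1.166193698579213 60.29365877407591
```

```bash
cat > go.py <<'E'
import sys; from h import *
from scipy.spatial.transform import Rotation as Ro
# go.py x y z yawdeg : shift (cm, tool axes) and turn (deg) from the present pose
x,y,z,yaw=map(float,sys.argv[1:5]); o=bot.get_obs(); R=Ro.from_euler('xyz',o['tcp_rot']).as_matrix()
y0=np.degrees(o['tcp_rot'][2]); d=np.array([x,y,z])-o['tool_pos']
print('t',round(o['time'],2),'pos',o['tool_pos'].round(1),'yaw',y0.round(1),'shift cm',(R.T@d/10).round(2),'turn',round((y0-yaw+180)%360-180,1))
E
python3 go.py 534.5 -68 100 184
python3 - <<'E'
from h import *
D=np.load("/tmp/top.npz")["D"]; P=cloud("top",D)
m=(P[...,1]>440)&(P[...,0]>300)&(P[...,0]<700)&(D>0)&(P[...,2]>20)
q=P[m];print(np.percentile(q,[1,5,50,95,99],axis=0).round())
m=(P[...,0]>600)&(P[...,0]<720)&(P[...,1]>-120)&(P[...,1]<-55)&(D>0)&(P[...,2]>22); q=P[m];print(cv2.minAreaRect(q[:,:2].astype(np.float32)))
E
```

```text
t 0.1 pos [167.4 497.2 226.1] yaw 161.4 shift cm [-52.83 -41.83  12.66] turn -22.6
[[500. 544.  22.]
 [508. 545.  30.]
 [596. 561.  86.]
 [689. 594. 110.]
 [697. 614. 122.]]
((687.7355346679688, -83.59772491455078), (27.190710067749023, 25.471454620361328), 87.1229476928711)
```

```bash
python3 -m crank '[[[0.8,-5,-4,1,0],[0.8,-9,-7,2,0],[0.8,-13,-10,3,0],[0.8,-17,-13.2,4,0],[0.8,-21,-16.4,5,0],[0.8,-25,-19.6,6,0],[0.8,-29,-22.8,7,0],[0.8,-33,-26,8,0],[0.8,-35,-28,8.5,0],[0.8,-35,-28,8.5,0]]]'; python3 go.py 534.5 -68 100 184
```

```text
time: 1.1
tool_pos: [411.6, 116.5, 140.7]
tcp_rot: [-3.14, -0.0, 2.811]
contact_force: [-1.1, 0.4, 0.4]
grip_width: 73.8
finger_force: 0.0
t 1.1 pos [411.6 116.5 140.7] yaw 161.1 shift cm [-17.61 -13.46   4.08] turn -22.9
```

```bash
python3 -m crank '[[[0.8,-4,-3,1,-6],[0.8,-8,-6,2,-12],[0.8,-12,-9,3,-18],[0.8,-15,-11.5,4,-22.8],[0.8,-17,-13,5,-22.8],[0.8,-17.6,-13.4,6,-22.8],[0.8,-17.6,-13.4,6,-22.8],[0.8,-17.6,-13.4,6,-22.8],[0.8,-17.6,-13.4,6,-22.8],[0.8,-17.6,-13.4,6,-22.8]]]'; python3 go.py 534.5 -68 13 184
```

```text
time: 2.1
tool_pos: [533.8, -61.6, 82.4]
tcp_rot: [-3.141, 0.001, -3.067]
contact_force: [-0.1, -0.0, -0.1]
grip_width: 73.5
finger_force: 0.0
t 2.1 pos [533.8 -61.6  82.4] yaw -175.7 shift cm [-0.02 -0.65  6.94] turn 0.3
```

```bash
python3 -m crank '[[[0.8,0,-0.6,2,0],[0.8,0,-0.6,4,0],[0.8,0,-0.6,5.5,0],[0.8,0,-0.6,6.6,0],[0.8,0,-0.6,7,0],[0.8,0,-0.6,7,0],[0.8,0,-0.6,7,0],[0.3,0,-0.6,7,0],[0.3,0,-0.6,7,0],[0.3,0,-0.6,7,0]]]';  python3 go.py 534.5 -68 13 184
```

```text
time: 3.1
tool_pos: [534.6, -68.7, 12.1]
tcp_rot: [-3.141, 0.001, -3.068]
contact_force: [-0.1, 0.1, 0.1]
grip_width: 54.1
finger_force: 0.0
t 3.1 pos [534.6 -68.7  12.1] yaw -175.8 shift cm [ 0.    0.07 -0.09] turn 0.2
```

```bash
python3 -m crank '[[[0.3,0,0,0,0],[0.3,0,0,0,0],[0.3,0,0,0,0],[0.3,0,0,0,0],[0.3,0,0,-1,0],[0.3,0,0,-2.5,0],[0.3,0,0,-4.5,0],[0.3,0,0,-6,0],[0.3,0,0,-6,0],[0.3,0,0,-6,0]]]';  python3 go.py 511 393 73 185.5
```

```text
time: 4.1
tool_pos: [534.3, -68.6, 71.8]
tcp_rot: [-3.142, 0.0, -3.068]
contact_force: [-0.3, -0.8, -0.6]
grip_width: 45.6
finger_force: 30.0
t 4.1 pos [534.3 -68.6  71.8] yaw -175.8 shift cm [-1.05 46.21 -0.12] turn -1.3
```

```bash
python3 -m crank '[[[0.3,-0.1,4,0,0],[0.3,-0.2,8.8,0,0],[0.3,-0.4,13.6,0,0],[0.3,-0.5,18.4,0,0],[0.3,-0.6,23.2,0,0],[0.3,-0.7,28,0,0],[0.3,-0.8,32.8,0,0],[0.3,-0.9,37.6,0,0],[0.3,-1,42.4,0,-1],[0.3,-1,46.2,0,-1.5]]]';  python3 -m crank '[[[0.3,0,0,0,0],[0.3,0,0,0,0],[0.3,0,0,0,0],[0.3,0,0,1,0],[0.3,0,0,2,0],[0.3,0,0,3,0],[0.3,0,0,3,0],[0.3,0,0,3,0],[0.3,0,0,3,0],[0.3,0,0,3,0]]]'; python3 go.py 511 393 13 185.5
```

```text
time: 5.1
tool_pos: [509.3, 395.3, 70.2]
tcp_rot: [-3.141, -0.002, -3.04]
contact_force: [0.9, -0.3, -0.8]
grip_width: 45.4
finger_force: 30.0
time: 6.1
tool_pos: [510.8, 393.1, 42.2]
tcp_rot: [3.141, 0.001, -3.042]
contact_force: [0.7, 0.2, 0.3]
grip_width: 45.2
finger_force: 30.0
t 6.1 pos [510.8 393.1  42.2] yaw -174.3 shift cm [-0.01 -0.01  2.92] turn 0.2
```

```bash
python3 -m crank '[[[0.3,0,0,1,0],[0.3,0,0,2,0],[0.3,0,0,2.6,0],[0.3,0,0,2.9,0],[0.3,0,0,2.9,0],[0.3,0,0,2.9,0],[0.3,0,0,2.9,0],[0.6,0,0,2.9,0],[0.6,0,0,2.9,0],[0.6,0,0,2.9,0]]]';  python3 -m crank '[[[0.7,0,0,0,0],[0.7,0,0,-0.5,0],[0.7,0,0,-2,0],[0.7,0,0,-4.5,0],[0.7,0,0,-7,0],[0.7,0,0,-8,0],[0.6,0,0,-8,0],[0.5,0,0,-8,0],[0.5,0,0,-8,0],[0.5,0,0,-8,0]]]'; python3 go.py 436 -107.6 93 177.6
```

```text
time: 7.1
tool_pos: [510.6, 392.9, 12.8]
tcp_rot: [3.141, 0.0, -3.042]
contact_force: [0.1, 0.1, -0.3]
grip_width: 54.8
finger_force: 0.0
time: 8.1
tool_pos: [510.0, 392.5, 91.4]
tcp_rot: [-3.141, -0.002, -3.042]
contact_force: [-0.4, 0.3, -0.5]
grip_width: 46.5
finger_force: 0.0
t 8.1 pos [510.  392.5  91.4] yaw -174.3 shift cm [ 12.32 -49.03  -0.09] turn 8.1
```

```bash
python3 -m crank '[[[0.5,1.2,-4.8,0,0],[0.5,2.4,-9.6,0,0],[0.5,3.6,-14.4,0,0],[0.5,4.8,-19.2,0,0],[0.5,6,-24,0,0],[0.5,7.2,-28.8,0,0],[0.5,8.4,-33.6,0,2],[0.5,9.6,-38.4,0,4],[0.5,10.8,-43.2,0,6],[0.5,12,-48,0,8]]]';  python3 -m crank '[[[0.5,0.3,-1,0,0],[0.5,0.3,-1,2,0],[0.5,0.3,-1,4,0],[0.5,0.3,-1,5,0],[0.5,0.3,-1,5,0],[0.5,0.3,-1,5,0],[0.5,0.3,-1,5,0],[0.5,0.3,-1,5,0],[0.5,0.3,-1,5,0],[0.5,0.3,-1,5,0]]]'; python3 go.py 436 -107.6 3.5 177.6
```

```text
time: 9.1
tool_pos: [438.0, -98.4, 92.4]
tcp_rot: [3.141, -0.0, 3.1]
contact_force: [1.9, 0.2, -0.1]
grip_width: 45.9
finger_force: 0.0
time: 10.1
tool_pos: [435.5, -106.5, 43.0]
tcp_rot: [-3.141, 0.001, 3.101]
contact_force: [0.6, -0.3, -0.0]
grip_width: 45.9
finger_force: 0.0
t 10.1 pos [ 435.5 -106.5   43. ] yaw 177.7 shift cm [-0.05 -0.1   3.95] turn 0.1
```

Run:
```python
from h import *
a,_=bot.capture("top"); b,_=bot.capture("scene")
a=a[165:265,270:370];b=b[230:380,180:420]
A=cv2.resize(a,(500,500),interpolation=2);B=cv2.resize(b,(800,500))[:,:]
c=np.hstack([cv2.resize(a,(390,390),interpolation=2),cv2.resize(b[:,20:180],(410,390))])
cv2.imwrite("pics/o1.png",c[...,::-1])
```

```text
(no output)
```

View pics/o1.png

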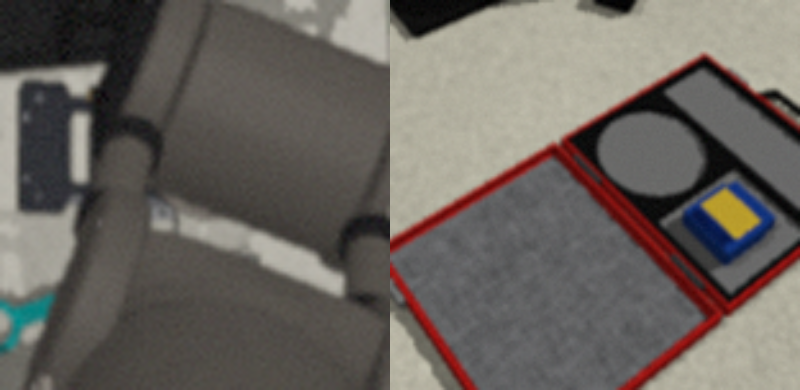

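```bash
python3 -m crank '[[[0.5,0,-0.1,2,0],[0.5,0,-0.1,3.4,0],[0.5,0,-0.1,3.9,0],[0.5,0,-0.1,3.9,0],[0.3,0,-0.1,3.9,0],[0,0,-0.1,3.9,0],[0,0,-0.1,3.9,0],[0,0,-0.1,3.9,0],[0,0,-0.1,3.9,0],[0,0,-0.1,3.9,0]]]';  python3 -m crank '[[[0,0,0,0,0],[0,0,0,0,0],[0,0,0,-1,0],[0,0,0,-3,0],[0,0,0,-5,0],[0,0,0,-6.5,0],[0,0,0,-7,0],[0,0,0,-7,0],[0,0,0,-7,0],[0,0,0,-7,0]]]'; python3 go.py 439 338 73 95.5
```

```text
time: 11.2
tool_pos: [435.5, -107.6, 4.0]
tcp_rot: [-3.142, 0.001, 3.101]
contact_force: [-1.1, 0.0, 3.0]
grip_width: 13.0
finger_force: 30.0
time: 12.2
tool_pos: [434.8, -107.3, 73.0]
tcp_rot: [3.141, -0.001, 3.101]
contact_force: [-0.1, -0.6, -1.4]
grip_width: 13.2
finger_force: 30.0
t 12.2 pos [ 434.8 -107.3   73. ] yaw 177.7 shift cm [1.380e+00 4.451e+01 3.000e-02] turn 82.2
```

```bash
python3 -m crank '[[[0,0.1,4,0,8.2],[0,0.2,8.5,0,16.4],[0,0.4,13,0,24.6],[0,0.5,17.5,0,32.8],[0,0.6,22,0,41],[0,0.8,26.5,0,49.2],[0,0.9,31,0,57.4],[0,1.1,35.5,0,65.6],[0,1.3,40,0,73.8],[0,1.4,44.5,0,82.2]]]';  python3 -m crank '[[[0,0,0,0,0],[0,0,0,0,0],[0,0,0,0,0],[0,0,0,1,0],[0,0,0,2,0],[0,0,0,2.5,0],[0,0,0,2.5,0],[0,0,0,2.5,0],[0,0,0,2.5,0],[0,0,0,2.5,0]]]'; python3 go.py 439 338 11.5 95.5
python3 - <<'E'
from h import *
b,D=bot.capture("scene"); np.savez("/tmp/s2",I=b,D=D)
cv2.imwrite("pics/o2.png",cv2.resize(b[225:384,200:412],(800,600),interpolation=2)[...,::-1])
E
```

```text
time: 13.2
tool_pos: [438.6, 317.9, 72.9]
tcp_rot: [-3.14, 0.0, 1.792]
contact_force: [0.6, -1.6, -0.9]
grip_width: 13.2
finger_force: 30.0
time: 14.2
tool_pos: [439.6, 316.5, 49.1]
tcp_rot: [3.141, -0.0, 1.798]
contact_force: [-0.0, -0.8, -1.2]
grip_width: 13.5
finger_force: 30.0
t 14.2 pos [439.6 316.5  49.1] yaw 103.0 shift cm [2.11 0.43 3.76] turn 7.5
```

View pics/o2.png

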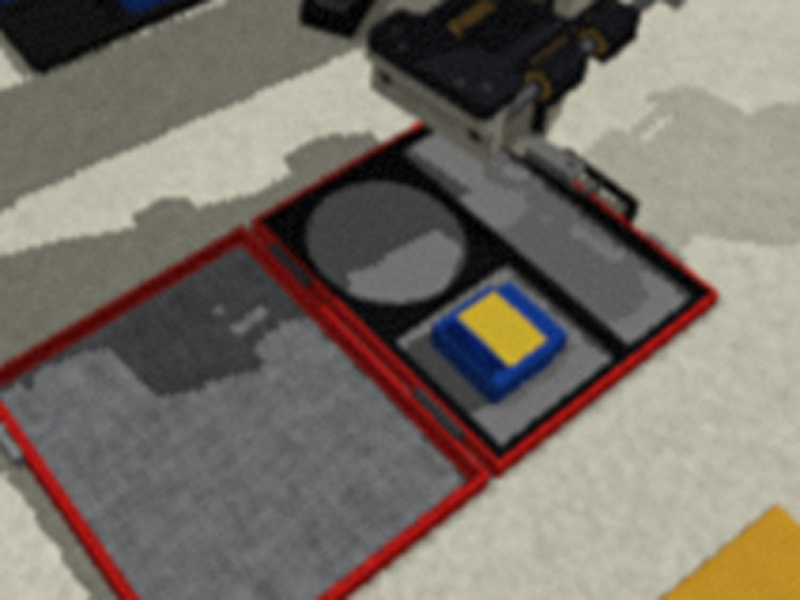

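```bash
python3 -m crank '[[[0,1,0.2,0,4],[0,2.1,0.4,0,7.5],[0,2.1,0.4,0,7.5],[0,2.1,0.4,1.5,7.5],[0,2.1,0.4,2.5,7.5],[0,2.1,0.4,3.4,7.5],[0,2.1,0.4,3.6,7.5],[0,2.1,0.4,3.7,7.5],[0,2.1,0.4,3.7,7.5],[0,2.1,0.4,3.7,7.5]]]'; python3 go.py 439 338 11.7 95.5
```

```text
time: 15.25
tool_pos: [438.8, 337.9, 12.2]
tcp_rot: [3.141, -0.0, 1.667]
contact_force: [-0.2, -0.1, -0.4]
grip_width: 13.2
finger_force: 30.0
t 15.25 pos [438.8 337.9  12.2] yaw 95.5 shift cm [0.01 0.02 0.05] turn 0.0
```

Release slightly, then lift and head for the wooden die.

```bash
python3 -m crank '[[[0.25,0,0,0.05,0],[0.25,0,0,0.05,0],[0.25,0,0,0.05,0],[0.25,0,0,0,0],[0.25,0,0,-1,0],[0.3,0,0,-3,0],[0.4,0,0,-5,0],[0.5,0,0,-7,0],[0.6,0,0,-8,0],[0.6,0,0,-8,0]]]'; python3 go.py 688.5 -84 93 177
python3 - <<'E'
from h import *
b,D=bot.capture("scene"); P=cloud("scene",D)
cv2.imwrite("pics/o3.png",cv2.resize(b[225:384,200:412],(800,600),interpolation=2)[...,::-1])
E
```

```text
time: 16.25
tool_pos: [439.4, 338.2, 93.6]
tcp_rot: [3.138, -0.002, 1.667]
contact_force: [-0.1, 0.0, 0.3]
grip_width: 53.4
finger_force: 0.0
t 16.25 pos [439.4 338.2  93.6] yaw 95.5 shift cm [-44.43  20.73   0.06] turn -81.5
```

View pics/o3.png

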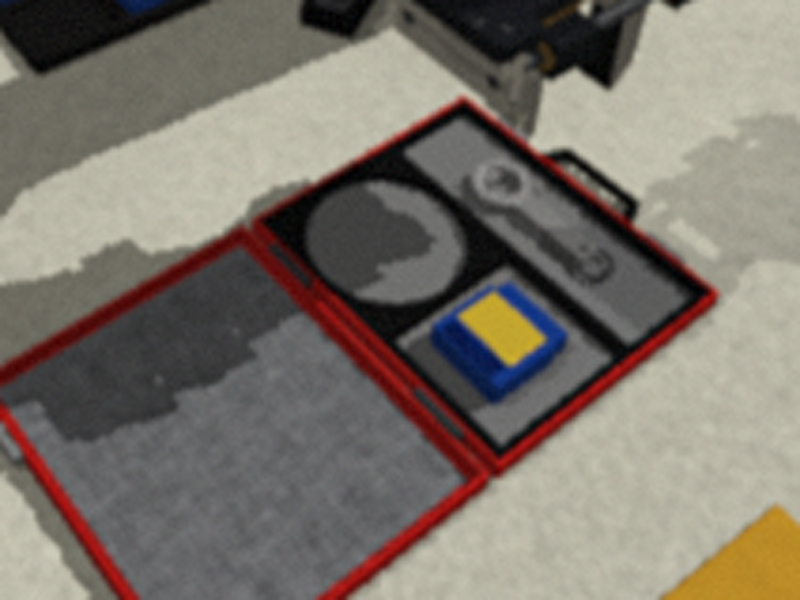

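```bash
python3 -m crank '[[[0.6,-4.4,2,0,-8],[0.6,-8.8,4,0,-16],[0.6,-13.2,6,0,-24],[0.6,-17.6,8,0,-32],[0.6,-22,10,0,-40],[0.6,-26.4,12,0,-48],[0.6,-30.8,14,0,-56],[0.6,-35.2,16,0,-64],[0.6,-39.6,18,0,-72],[0.6,-44,20.4,0,-80]]]'; python3 -m crank '[[[0.6,0,0,0,0],[0.6,0,0,0,0],[0.6,0,0,0,0],[0.6,0,0,0,0],[0.6,0,0,0,0],[0.6,0,0,0,0],[0.6,0,0,0,0],[0.6,0,0,0,0],[0.6,0,0,0,0],[0.6,0,0,0,0]]]'; python3 go.py 688.5 -84 50 177
```

```text
time: 17.3
tool_pos: [681.5, -79.3, 90.1]
tcp_rot: [3.141, -0.003, 3.069]
contact_force: [0.7, 0.2, 0.8]
grip_width: 55.2
finger_force: 0.0
time: 18.3
tool_pos: [681.7, -77.3, 91.8]
tcp_rot: [3.142, 0.0, 3.063]
contact_force: [0.3, 0.1, 0.2]
grip_width: 55.2
finger_force: 0.0
t 18.3 pos [681.7 -77.3  91.8] yaw 175.5 shift cm [-0.73 -0.61  4.18] turn -1.5
```

```bash
python3 -m crank '[[[0.6,-0.7,-0.6,0,-1.5],[0.6,-0.7,-0.6,2,-1.5],[0.6,-0.7,-0.6,4,-1.5],[0.6,-0.7,-0.6,6,-1.5],[0.6,-0.7,-0.6,7.5,-1.5],[0.6,-0.7,-0.6,8.3,-1.5],[0.4,-0.7,-0.6,8.4,-1.5],[0.1,-0.7,-0.6,8.4,-1.5],[0.1,-0.7,-0.6,8.4,-1.5],[0.1,-0.7,-0.6,8.4,-1.5]]]'; python3 -m crank '[[[0.1,0,0,0,0],[0.1,0,0,0,0],[0.1,0,0,-1,0],[0.1,0,0,-3,0],[0.1,0,0,-5,0],[0.1,0,0,-7,0],[0.1,0,0,-7,0],[0.1,0,0,-7,0],[0.1,0,0,-7,0],[0.1,0,0,-7,0]]]'; python3 go.py 520.4 306.3 78 185
```

```text
time: 19.3
tool_pos: [688.8, -83.9, 8.8]
tcp_rot: [-3.141, 0.002, 3.09]
contact_force: [-1.7, 0.7, 2.8]
grip_width: 27.9
finger_force: 22.4
time: 20.3
tool_pos: [687.5, -83.7, 76.2]
tcp_rot: [3.141, -0.002, 3.09]
contact_force: [-0.1, 0.6, -0.6]
grip_width: 27.7
finger_force: 30.0
t 20.3 pos [687.5 -83.7  76.2] yaw 177.0 shift cm [18.71 38.08 -0.11] turn -8.0
```

```bash
python3 -m crank '[[[0.1,2,4,0,0],[0.1,4,8.2,0,0],[0.1,6.1,12.4,0,0],[0.1,8.2,16.6,0,0],[0.1,10.3,20.8,0,0],[0.1,12.4,25.1,0,0],[0.1,14.5,29.4,0,0],[0.1,16.6,33.7,0,0],[0.1,18.7,38.1,0,0],[0.1,18.7,38.1,0,-8]]]'; python3 -m crank '[[[0.1,0,0,0,0],[0.1,0,0,0,0],[0.1,0,0,0,0],[0.1,0,0,1,0],[0.1,0,0,2,0],[0.1,0,0,3,0],[0.1,0,0,3,0],[0.1,0,0,3,0],[0.1,0,0,3,0],[0.1,0,0,3,0]]]'; python3 go.py 520.4 306.3 13 185
```

```text
time: 21.3
tool_pos: [517.9, 311.6, 77.0]
tcp_rot: [3.14, -0.002, -3.048]
contact_force: [1.2, -0.8, -0.3]
grip_width: 28.0
finger_force: 30.0
time: 22.3
tool_pos: [521.5, 306.6, 48.2]
tcp_rot: [3.141, 0.001, -3.054]
contact_force: [0.7, -0.1, -0.5]
grip_width: 27.7
finger_force: 30.0
t 22.3 pos [521.5 306.6  48.2] yaw -175.0 shift cm [ 0.12 -0.02  3.52] turn 0.0
```

```bash
python3 -m crank '[[[0.1,0,0,1.5,0],[0.1,0,0,2.7,0],[0.1,0,0,3.4,0],[0.1,0,0,3.5,0],[0.1,0,0,3.5,0],[0.1,0,0,3.5,0],[0.45,0,0,3.5,0],[0.45,0,0,3.5,0],[0.45,0,0,3.5,0],[0.45,0,0,3.5,0]]]'; python3 -m crank '[[[0.45,0,0,-0.5,0],[0.5,0,0,-2,0],[0.6,0,0,-4.5,0],[0.7,0,0,-7,0],[0.8,0,0,-8,0],[0.8,0,0,-8,0],[0.8,0,0,-8,0],[0.8,0,0,-8,0],[0.8,0,0,-8,0],[0.8,0,0,-8,0]]]'; python3 go.py 526.5 47 93 184
```

```text
time: 23.3
tool_pos: [521.2, 306.4, 12.8]
tcp_rot: [3.142, 0.0, -3.054]
contact_force: [0.3, 0.3, -0.5]
grip_width: 41.2
finger_force: 0.0
time: 24.3
tool_pos: [520.9, 306.2, 91.9]
tcp_rot: [-3.141, -0.001, -3.054]
contact_force: [-0.2, -0.3, 0.4]
grip_width: 73.1
finger_force: 0.0
t 24.3 pos [520.9 306.2  91.9] yaw -175.0 shift cm [  1.71 -25.87  -0.1 ] turn 1.0
```

```bash
python3 -m crank '[[[0.8,0.4,-4,0,0],[0.8,0.8,-8.5,0,0],[0.8,1.1,-13,0,0],[0.8,1.4,-17.5,0,0],[0.8,1.6,-22,0,0],[0.8,1.7,-25.9,0,1],[0.8,1.7,-25.9,0,1],[0.8,1.7,-25.9,1,1],[0.8,1.7,-25.9,3,1],[0.8,1.7,-25.9,4,1]]]'; python3 -m crank '[[[0.8,0,0,0,0],[0.8,0,0,0,0],[0.8,0,0,0,0],[0.8,0,0,0,0],[0.8,0,0,0,0],[0.8,0,0,0,0],[0.8,0,0,0,0],[0.8,0,0,0,0],[0.8,0,0,0,0],[0.8,0,0,0,0]]]';python3 go.py 526.5 47.2 12.5 184
```

```text
time: 25.3
tool_pos: [525.8, 48.3, 50.8]
tcp_rot: [3.141, -0.003, -3.07]
contact_force: [0.2, 0.5, 0.8]
grip_width: 73.4
finger_force: 0.0
time: 26.3
tool_pos: [527.0, 46.9, 52.7]
tcp_rot: [3.141, 0.0, -3.071]
contact_force: [-0.2, -0.3, 0.2]
grip_width: 73.7
finger_force: 0.0
t 26.3 pos [527.   46.9  52.7] yaw -176.0 shift cm [0.05 0.03 4.02] turn 0.0
```

```bash
python3 -m crank '[[[0.8,0,0,2,0],[0.8,0,0,3.5,0],[0.8,0,0,4,0],[0.8,0,0,4,0],[0.3,0,0,4,0],[0.3,0,0,4,0],[0.3,0,0,4,0],[0.3,0,0,4,0],[0.3,0,0,4,0],[0.3,0,0,4,0]]]'; python3 -m crank '[[[0.3,0,0,0,0],[0.3,0,0,0,0],[0.3,0,0,-1,0],[0.3,0,0,-3,0],[0.3,0,0,-5,0],[0.3,0,0,-6,0],[0.3,0,0,-6,0],[0.3,0,0,-6,0],[0.3,0,0,-6,0],[0.3,0,0,-6,0]]]'; python3 go.py 512 -301.5 73 177.5
```

```text
time: 27.3
tool_pos: [527.2, 46.9, 13.2]
tcp_rot: [-3.142, 0.001, -3.071]
contact_force: [0.0, 0.7, 4.3]
grip_width: 45.8
finger_force: 30.0
time: 28.3
tool_pos: [526.4, 46.9, 71.8]
tcp_rot: [3.141, -0.002, -3.071]
contact_force: [0.1, -0.3, -0.7]
grip_width: 45.4
finger_force: 30.0
t 28.3 pos [526.4  46.9  71.8] yaw -176.0 shift cm [  3.88 -34.65  -0.12] turn 6.5
```

```bash
python3 -m crank '[[[0.3,0.4,-3.5,-0.5,0],[0.3,0.9,-7.8,-0.5,0],[0.3,1.4,-12.2,-0.5,0],[0.3,1.9,-16.6,-0.5,0],[0.3,2.4,-21,-0.5,0],[0.3,2.9,-25.4,-0.5,0],[0.3,3.4,-29.8,-0.5,2],[0.3,3.9,-34.6,-0.5,4],[0.3,3.9,-34.6,-0.5,6.5],[0.3,3.9,-34.6,-0.5,6.5]]]'; python3 -m crank '[[[0.3,0,0,0,0],[0.3,0,0,0,0],[0.3,0,0,1,0],[0.3,0,0,2,0],[0.3,0,0,3,0],[0.3,0,0,3,0],[0.3,0,0,3,0],[0.3,0,0,3,0],[0.3,0,0,3,0],[0.3,0,0,3,0]]]'; python3 go.py 512 -301.5 13.5 177.5
```

```text
time: 29.3
tool_pos: [511.5, -302.1, 76.6]
tcp_rot: [3.14, -0.001, 3.095]
contact_force: [-0.0, -0.8, -1.3]
grip_width: 45.2
finger_force: 30.0
time: 30.3
tool_pos: [512.5, -301.2, 48.1]
tcp_rot: [-3.141, 0.001, 3.098]
contact_force: [0.9, 0.4, -0.4]
grip_width: 45.7
finger_force: 30.0
t 30.3 pos [ 512.5 -301.2   48.1] yaw 177.5 shift cm [ 0.05 -0.04  3.46] turn 0.0
```

```bash
python3 -m crank '[[[0.3,0,0,1.5,0],[0.3,0,0,2.7,0],[0.3,0,0,3.4,0],[0.3,0,0,3.45,0],[0.3,0,0,3.45,0],[0.3,0,0,3.45,0],[0.6,0,0,3.45,0],[0.6,0,0,3.45,0],[0.6,0,0,3.45,0],[0.6,0,0,3.45,0]]]'; python3 -m crank '[[[0.65,0,0,-0.5,0],[0.7,0,0,-2,0],[0.7,0,0,-4.5,0],[0.7,0,0,-7,0],[0.7,0,0,-8,0],[0.7,0,0,-8,0],[0.7,0,0,-8,0],[0.7,0,0,-8,0],[0.7,0,0,-8,0],[0.7,0,0,-8,0]]]'; python3 go.py 425.3 129.5 93 213.3
```

```text
time: 31.3
tool_pos: [512.4, -301.0, 13.3]
tcp_rot: [-3.142, 0.0, 3.098]
contact_force: [0.5, 0.8, -0.4]
grip_width: 55.1
finger_force: 0.0
time: 32.3
tool_pos: [512.1, -300.8, 92.4]
tcp_rot: [3.141, -0.001, 3.098]
contact_force: [-0.5, 1.1, 0.6]
grip_width: 63.9
finger_force: 0.0
t 32.3 pos [ 512.1 -300.8   92.4] yaw 177.5 shift cm [ 1.053e+01  4.261e+01 -1.000e-02] turn -35.8
```

```bash
python3 -m crank '[[[0.7,1,4,0,0],[0.7,2.1,8.3,0,0],[0.7,3.2,12.6,0,0],[0.7,4.3,16.9,0,-5],[0.7,5.4,21.2,0,-10],[0.7,6.5,25.5,0,-15],[0.7,7.6,29.8,0,-20],[0.7,8.7,34.1,0,-25],[0.7,9.6,38.4,0,-30],[0.7,10.5,42.6,0,-35.8]]]'; python3 -m crank '[[[0.7,0,0,0,0],[0.7,0,0,0,0],[0.7,0,0,1,0],[0.7,0,0,3,0],[0.7,0,0,4,0],[0.7,0,0,4,0],[0.7,0,0,4,0],[0.7,0,0,4,0],[0.7,0,0,4,0],[0.7,0,0,4,0]]]'; python3 go.py 425.3 129.5 8.5 213.3
```

```text
time: 33.3
tool_pos: [425.3, 130.9, 93.2]
tcp_rot: [-3.142, 0.0, -2.556]
contact_force: [-0.3, 0.2, 0.1]
grip_width: 64.5
finger_force: 0.0
time: 34.3
tool_pos: [426.2, 129.2, 53.7]
tcp_rot: [-3.141, 0.001, -2.56]
contact_force: [-0.2, -0.4, 0.3]
grip_width: 64.2
finger_force: 0.0
t 34.3 pos [426.2 129.2  53.7] yaw -146.7 shift cm [0.06 0.08 4.52] turn 0.0
```

```bash
python3 -m crank '[[[0.7,0.1,0.1,2,0],[0.7,0.1,0.1,4,0],[0.7,0.1,0.1,4.5,0],[0.7,0.1,0.1,4.5,0],[0.2,0.1,0.1,4.5,0],[0.2,0.1,0.1,4.5,0],[0.2,0.1,0.1,4.5,0],[0.2,0.1,0.1,4.5,0],[0.2,0.1,0.1,4.5,0],[0.2,0.1,0.1,4.5,0]]]'; python3 -m crank '[[[0.2,0,0,0,0],[0.2,0,0,0,0],[0.2,0,0,-1,0],[0.2,0,0,-3,0],[0.2,0,0,-5,0],[0.2,0,0,-7,0],[0.2,0,0,-7,0],[0.2,0,0,-7,0],[0.2,0,0,-7,0],[0.2,0,0,-7,0]]]'; python3 go.py 508 -387.7 78 177.5
```

```text
time: 35.3
tool_pos: [424.8, 129.5, 8.7]
tcp_rot: [-3.141, 0.001, -2.56]
contact_force: [-0.9, 0.5, 6.4]
grip_width: 37.2
finger_force: 30.0
time: 36.3
tool_pos: [423.8, 129.4, 77.4]
tcp_rot: [3.141, -0.002, -2.56]
contact_force: [0.1, 0.1, -0.7]
grip_width: 37.6
finger_force: 30.0
t 36.3 pos [423.8 129.4  77.4] yaw -146.7 shift cm [ 21.37 -47.83  -0.07] turn 35.8
```

```bash
python3 -m crank '[[[0.2,1.8,-4,0,0],[0.2,3.7,-8.3,0,0],[0.2,5.6,-12.6,0,5],[0.2,7.5,-16.9,0,10],[0.2,9.5,-21.2,0,15],[0.2,11.4,-25.5,0,20],[0.2,13.3,-29.8,0,25],[0.2,15.2,-34.1,0,30],[0.2,17.1,-38.4,0,35.8],[0.2,19,-42.6,0,35.8]]]'; python3 -m crank '[[[0.2,0,0,0,0],[0.2,0,0,0,0],[0.2,0,0,0,0],[0.2,0,0,0,0],[0.2,0,0,0,0],[0.2,0,0,0,0],[0.2,0,0,0,0],[0.2,0,0,0,0],[0.2,0,0,0,0],[0.2,0,0,0,0]]]'; python3 go.py 508 -387.7 50 177.5
```

```text
time: 37.3
tool_pos: [499.3, -332.7, 77.1]
tcp_rot: [3.14, -0.001, 3.095]
contact_force: [0.7, -0.8, -0.8]
grip_width: 37.5
finger_force: 30.0
time: 38.3
tool_pos: [499.7, -330.9, 78.2]
tcp_rot: [3.142, 0.0, 3.098]
contact_force: [-0.4, -0.3, 0.2]
grip_width: 37.8
finger_force: 30.0
t 38.3 pos [ 499.7 -330.9   78.2] yaw 177.5 shift cm [-1.08 -5.64  2.82] turn 0.0
```

```bash
python3 -m crank '[[[0.2,-0.6,-3,0,0],[0.2,-1.1,-5.6,0,0],[0.2,-1.1,-5.6,0,0],[0.2,-1.1,-5.6,1,0],[0.2,-1.1,-5.6,2,0],[0.2,-1.1,-5.6,3,0],[0.2,-1.1,-5.6,3,0],[0.2,-1.1,-5.6,3,0],[0.2,-1.1,-5.6,3,0],[0.2,-1.1,-5.6,3,0]]]'; python3 go.py 508 -387.7 13.2 177.5
```

```text
time: 39.3
tool_pos: [508.6, -387.4, 48.7]
tcp_rot: [-3.141, 0.001, 3.099]
contact_force: [-0.4, -0.4, -0.9]
grip_width: 37.7
finger_force: 30.0
t 39.3 pos [ 508.6 -387.4   48.7] yaw 177.5 shift cm [ 0.06 -0.03  3.55] turn 0.0
```

```bash
python3 -m crank '[[[0.2,0,0,1.5,0],[0.2,0,0,2.7,0],[0.2,0,0,3.4,0],[0.2,0,0,3.55,0],[0.2,0,0,3.55,0],[0.2,0,0,3.55,0],[0.5,0,0,3.55,0],[0.5,0,0,3.55,0],[0.5,0,0,3.55,0],[0.5,0,0,3.55,0]]]'; python3 -m crank '[[[0.52,0,0,-0.5,0],[0.52,0,0,-3,0],[0.52,0,0,-6,0],[0.52,0,0,-10,0],[0.52,0,0,-14,0],[0.52,0,3,-16,0],[0.52,0,6,-16,0],[0.52,0,10,-16,0],[0.52,0,14,-16,0],[0.52,0,16,-16,0]]]'
python3 - <<'E'
from h import *
for n in("top","scene"):
    I,D=bot.capture(n); np.savez("/tmp/e"+n,I=I,D=D); cv2.imwrite(f"pics/{n}9.png",cv2.resize(I[...,::-1],(800,600),interpolation=2))
E
```

```text
time: 40.3
tool_pos: [508.3, -387.4, 12.6]
tcp_rot: [3.142, 0.0, 3.098]
contact_force: [0.2, -0.6, -0.0]
grip_width: 45.7
finger_force: 0.0
time: 41.3
tool_pos: [515.1, -224.5, 173.4]
tcp_rot: [3.141, 0.0, 3.1]
contact_force: [0.6, 0.2, 0.2]
grip_width: 47.8
finger_force: 0.0
```

View pics/top9.png

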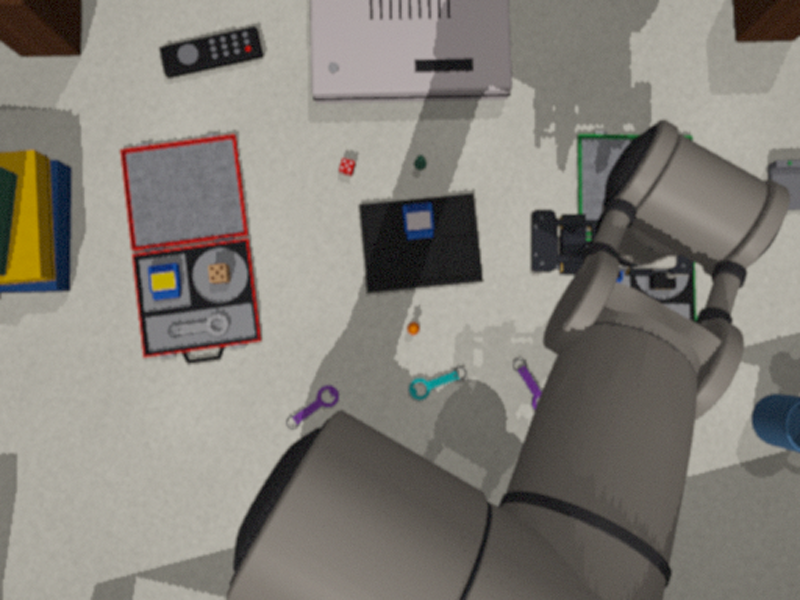

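View pics/scene9.png

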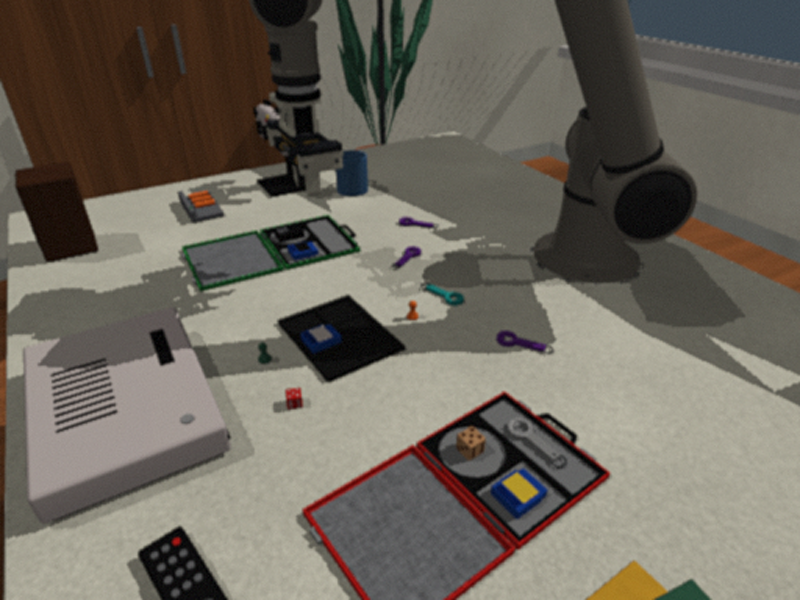

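```bash
python3 -m crank '[[[0.5,0,4,0,0],[0.5,0,8,0,0],[0.5,0,12,0,0],[0.5,0,16,0,0],[0.5,0,20,0,0],[0.5,0,24,0,0],[0.5,0,28,0,0],[0.5,0,28,0,0],[0.5,0,28,0,0],[0.5,0,28,0,0]]]'
python3 - <<'E'
from h import *
I,D=bot.capture("top"); P=cloud("top",D)
def blob(n,x,y,r,zlo):
    m=(np.hypot(P[...,0]-x,P[...,1]-y)<r)&(P[...,2]>zlo)&(P[...,2]<60)&(D>0); q=P[m]
    c,s,a=cv2.minAreaRect(q[:,:2].astype(np.float32)); A=np.c_[q[:,:2]-q[:,:2].mean(0),np.ones(len(q))]; k=np.linalg.lstsq(A,q[:,2],rcond=None)[0]
    print(n,np.round(c,1),np.round(s,1),round(a,1),'z',np.median(q[:,2]).round(1),'slope',k[:2].round(3),len(q))
blob('yel',511,393,45,15);blob('die',521,306,40,26);blob('opener',439,338,60,7.6);blob('blk',512,-301,42,15);blob('bat',508,-388,40,15)
cv2.imwrite("pics/g9.png",cv2.resize(I[140:230,360:460,::-1],None,fx=5,fy=5,interpolation=2))
E
```

```text
time: 42.4
tool_pos: [527.7, 50.8, 172.8]
tcp_rot: [-3.141, 0.0, 3.097]
contact_force: [-0.5, -0.4, -0.8]
grip_width: 45.9
finger_force: 0.0
yel [511.  393.1] [54.1 45.9] 5.3 z 18.7 slope [0.027 0.009] 382
die [520.8 306.4] [27.1 29. ] 0.6 z 30.6 slope [-0.005  0.021] 140
opener [442.  338.7] [113.3 102.4] 4.4 z 9.8 slope [ 0.003 -0.004] 552
blk [ 511.2 -299.9] [45.8 53.9] 87.4 z 18.7 slope [0.023 0.003] 382
bat [ 508.  -385.7] [38.9 58. ] 86.5 z 22.7 slope [ 0.01  -0.043] 381
```

View pics/g9.png

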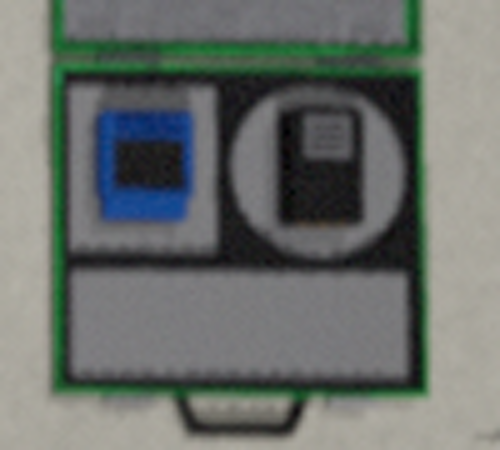

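```bash
python3 -c "
from plant import bot
print(bot.close_job())"
```

```text
the job is handed in; nothing more can be done
None
```

I packed both cases as asked and handed the job in at about 42 s; the final pictures show all five items in the right pockets and the white cartridge and red die undisturbed, but the judge gave no verdict back.

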